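# Lock the pearl-drill jaws away

### The arm

A 7-joint arm with a two-finger parallel gripper is mounted at the origin on the work surface. World frame = base frame: x ahead of the robot, y to its left, z up, the work surface at z = 0. Lengths are in m, angles in degrees, forces in N, time in s.
With the tool pointing down it reaches from about 0.4 to 0.875 m from the base axis. Payload 6.5 kg.
Tool frame: the origin (TCP) lies on the centre line of the jaws, within the pads' length; the fingertips stand 8 mm ahead of it and the grasp point (between the pads) lies 11 mm behind it (ctrl.tip_reach is the distance from the TCP to the fingertips, in m); z points along the fingers, y is the line along which they close (so a half turn about z gives the same grasp; the last joint's range is limited). The gripper opens to 85 mm and grips with 20 to 120 N. Pads are 22 mm wide; open, the fingers measure 114 mm over their backs; the gripper's body (76 mm by 85 mm) begins 54 mm behind the grasp point. The pads swing forward as they close: fully open they stand 13 mm farther back than shut.
Start: joints at [-79.767, 30.733, -0.252, 88.115, 0.149, 61.152, -4.079], TCP at [0.158, 0.631, 0.239] pointing down, gripper open.
Joint ranges: [-154.64, 154.64], [-21.42, 123.67], [-72.66, 72.17], [13.99, 137.28], [-74.86, 254.86], [10.95, 109.41], [-158.01, 158.01]. Speed limits (degrees/s): [136.94, 136.94, 180, 180, 180, 180, 180].

### API

Orientations are given as a 3x3 rotation matrix whose columns are the frame's x, y, z axes.
In Python, from bench import ctrl, cams gives the robot as it stands. Calls block until the motion is done:
- ctrl.reach(position, orientation): joint-space move of the TCP to a pose.
- ctrl.move_l(position, rot=None, speed=0.15): straight line of the TCP; rot=None keeps the orientation; speed is the mean speed in m/s.
- ctrl.move_joints(angles): joint-space move.
- ctrl.move_gripper(opening): finger opening in m; the grip force is fixed at half the most; returns when the fingers have stopped.
- ctrl.dwell(seconds).
- ctrl.ik(position, orientation): joint angles nearest the present ones, or None.
- cams.capture(name): name is "scene" or "top" or "wrist"; returns the picture (384x512x3 uint8, red, green, blue); there is no depth.
- cams.get_calibration(name): a dict with "mtx" (3x3 intrinsics, pixels), "dist_coeffs" ([k1, k2, p1, p2, k3] as OpenCV has them; the pictures are not rectified), "rvec" (rotation vector, rad) and "tvec" (3), from world to camera coordinates, as OpenCV has them; the wrist camera has in their place "mount" (4x4, takes a point from camera to tool coordinates, whose origin is the TCP and whose axes are the flange's). Camera axes: x right, y down, z forward; pixel columns grow to the right and rows downward; lengths in m; the calibration is good to about 2 mm. A picture is of the moment at which its call begins: read the wrist's pose just before it. get_calibration takes no time and is no camera call.
A pose or a line that the arm cannot do raises ctrl.IKError and nothing moves.
- ctrl.hand_in(): hands the job in; it is judged then, once.
Readings, each from a call of its own:
- ctrl.read_t(): time.
- ctrl.read_joint_positions(): joint angles.
- ctrl.read_joint_velocities(): joint speeds.
- ctrl.read_joint_torque(): joint torques, N m.
- ctrl.read_ee_pos(): TCP position.
- ctrl.read_eef_rot(): TCP orientation.
- ctrl.read_contact_force(): force on the tool from outside, world axes, zero at the start.
- ctrl.read_wrist_torque(): the same for the moment, N m.
- ctrl.read_opening(): finger opening in m.
- ctrl.read_grasp_force(): force on a finger pad.
Only numpy, scipy, OpenCV 4.12 (cv2) and the standard library are available. Lean on these libraries where they do the work, as an engineer would, in place of code of your own. Each camera call takes 0.05 s, during which the arm holds its last target. There are 200 camera calls.

### The job

Put every pearl-clamp jaw that lies on the bench into the blue parts box, then seat the box's cover plate flat on the rim over its two pins. Then lock it: push the key fully into the lock, turn it to its stop and back home, withdraw it and stand it fully home in the slot of its wooden stand. Leave the other things on the bench where they are.

Things in the scene. Friction and masses are not known exactly. Their poses are not given: they have to be found in the camera images.
- jaw1_mid (a point): A pearl-clamp jaw (one of up to four alike; absent ones read None): aluminium base block 20 mm (its x) by 26 mm (its y) by 18 mm tall, with a tapered brass post 13 mm across standing on its top, 36 mm tall in all, 60 g. Starts upright on the bench on the robot's right. The point is the centre of the base block, 9 mm above its underside; z up.
- jaw2_mid (a point): A pearl-clamp jaw (one of up to four alike; absent ones read None): aluminium base block 20 mm (its x) by 26 mm (its y) by 18 mm tall, with a tapered brass post 13 mm across standing on its top, 36 mm tall in all, 60 g. Starts upright on the bench on the robot's right. The point is the centre of the base block, 9 mm above its underside; z up.
- jaw3_mid (a point): A pearl-clamp jaw (one of up to four alike; absent ones read None): aluminium base block 20 mm (its x) by 26 mm (its y) by 18 mm tall, with a tapered brass post 13 mm across standing on its top, 36 mm tall in all, 60 g. Starts upright on the bench on the robot's right. The point is the centre of the base block, 9 mm above its underside; z up.
- jaw4_mid (a point): A pearl-clamp jaw (one of up to four alike; absent ones read None): aluminium base block 20 mm (its x) by 26 mm (its y) by 18 mm tall, with a tapered brass post 13 mm across standing on its top, 36 mm tall in all, 60 g. Starts upright on the bench on the robot's right. The point is the centre of the base block, 9 mm above its underside; z up.
- box: Fixed blue steel box, open on top. Origin: middle of its underside on the bench; x across, y along, z up. Outside 112 (x) by 194 (y) mm, rim 50 mm high. Inner well 100 (x) by 146 (y) mm, centred, floor 4 mm up. Each end rim is 24 mm wide and bears a steel pin, 8 mm thick, 13 mm tall, tapered tip, at x = 0, y = +-85 mm. Lock at its +y end: steel barrel 52 mm across, square brass plug.
- box_rim (a point): Middle of the box's open top, at rim height (50 mm above the bench); axes as the box's.
- cover_mid (a point): Loose aluminium cover of the box, 112 (x) by 194 (y) by 4 mm, 250 g; 13 mm holes at y = +-85 mm. On top along y a black bar handle, 60 mm long, 10 mm wide (x), 22 to 36 mm above the plate's underside. Starts flat on the bench on the robot's left, handle up. The point: middle of its underside, z up. Fits the box either way round, flat on the rim, pins through its holes.
- key_bow (a point): The key, upright in its wooden stand at the start. Point: centre of its bow, a black upright disc 34 mm across, 8 mm thick along the key's x (pinch it along x), 53 mm above the blade's tip. Below it a steel neck 10 (x) by 22 (y) mm, 24 to 40 mm above the tip, then the blade, 5 (x) by 14 (y) mm, 24 mm long. Key 70 mm tall, 40 g; works either way round.
- key_tip (a point): The lower end of the key's blade, on its centre line; key's axes (z up from tip to bow).
- lock_mouth (a point): Centre of the keyhole at the top of the lock barrel, 56 mm above the bench, at y = 131 mm in the box's frame; axes as the box's (they do not turn with the plug). At home the slot is 7.4 (box x) by 16.4 (box y) mm, 30 mm deep, chamfered; fully in, the key's neck rests on the plug and its tip is 24 mm below this point.
- lock (a joint): Turn of the lock's plug in rad: 0 = home (also at the start), 1.2 = its stop, growing clockwise seen from above. It stays where it is left (friction about 0.06 N m). The blade has about 0.2 rad of play in the slot, so the hand must turn that much farther each way.
- stand_mouth (a point): Centre of the slot in the top of the fixed wooden key stand, a block 60 mm (x) by 70 mm (y) and 36 mm tall; the point is at its top, axes the block's. The slot is 8 mm (x) by 17 mm (y) and 30 mm deep; the key stands in it with its neck resting on the wood, tip 24 mm below this point.
- tweezers: Bystander: steel tweezers 130 mm long lying flat.
- loupe: Bystander: black eye loupe, 42 mm across, 40 mm tall.
- oil: Bystander: small amber bottle, 40 mm across, 85 mm tall.
- dish: Bystander: small white dish, 72 mm across, 22 mm tall.
- brush: Bystander: brush 150 mm long.
- driver: Bystander: screwdriver 160 mm long.
- spool: Bystander: brass cylinder 40 mm across, 30 mm tall.
Mind the look-alikes: they are no part of the job. Leave any red look-alike of the part that bears cover_mid alone.

How it is judged:
By the outcome, as a careful person would: the job done as asked, in the order asked, and still so for the second after the job is handed in, with the robot touching nothing.
Of jaw1, jaw2, jaw3, jaw4 only 2 to 4 are there at a start; the rules pass over those that are not, and their reading is None.
At some moment in a run one of jaw1, jaw2, jaw3, jaw4 may be knocked a few centimetres aside while the robot is not near it.
It also fails if it takes over 210 s, if anything falls off the work surface, if the arm or the gripper's body presses on something with over 40 N, if the wrist force passes 120 N, or if a joint passes its speed limit or range.

## Working session

There is one attempt and no reset: what is moved stays moved. The work goes in short steps, each a Python script; the robot and the scene stay as the last script left them, time stands still between calls to the robot, and variables do not carry over. Pictures are saved under pics/ and viewed, at most 14 in all, crops included, and the job is handed in when it is done.

```bash
ls; mkdir -p pics
python3 - <<'E'
from bench import ctrl, cams
import cv2
for n in ["scene","top"]:
    im=cams.capture(n); cv2.imwrite(f"pics/{n}0.png",cv2.resize(im[:,:,::-1],(800,600),interpolation=cv2.INTER_CUBIC))
    cv2.imwrite(f"raw_{n}0.png",im[:,:,::-1])
    c=cams.get_calibration(n); print(n,c)
print(cams.get_calibration("wrist"), ctrl.read_eef_rot(), ctrl.tip_reach, ctrl.read_t())
E
```

```text
pics
scene {'mtx': array([[433.45784387,   0.        , 258.94671173],
       [  0.        , 433.45784387, 190.81928612],
       [  0.        ,   0.        ,   1.        ]]), 'dist_coeffs': array([-0.15923155,  0.        ,  0.        ,  0.        ,  0.        ]), 'rvec': array([ 2.09121276,  0.53591985, -0.31005385]), 'tvec': array([-0.49832775,  0.00517903,  1.84119895])}
top {'mtx': array([[373.88313038,   0.        , 259.81635155],
       [  0.        , 373.88313038, 191.66763082],
       [  0.        ,   0.        ,   1.        ]]), 'dist_coeffs': array([-0.06858818,  0.        ,  0.        ,  0.        ,  0.        ]), 'rvec': array([ 2.20456599, -2.16159299,  0.1380994 ]), 'tvec': array([0.09470768, 0.51447077, 1.13024559])}
{'mtx': array([[301.86584078,   0.        , 258.09740002],
       [  0.        , 301.86584078, 194.32949698],
       [  0.        ,   0.        ,   1.        ]]), 'dist_coeffs': array([-0.08164547,  0.        ,  0.        ,  0.        ,  0.        ]), 'mount': array([[ 1.35829273e-04, -9.64956429e-01, -2.62410120e-01,
         6.60953414e-02],
       [ 9.99999991e-01,  1.28743977e-04,  4.41939655e-05,
         1.05588513e-03],
       [-8.86152871e-06, -2.62410124e-01,  9.64956438e-01,
        -1.33949090e-01],
       [ 0.00000000e+00,  0.00000000e+00,  0.00000000e+00,
         1.00000000e+00]])} [[-9.70203724e-01  2.42290461e-01 -2.57760169e-04]
 [ 2.42290567e-01  9.70202509e-01 -1.54048820e-03]
 [-1.23166034e-04 -1.55704025e-03 -9.99998780e-01]] 0.008 0.1
```

View pics/top0.png

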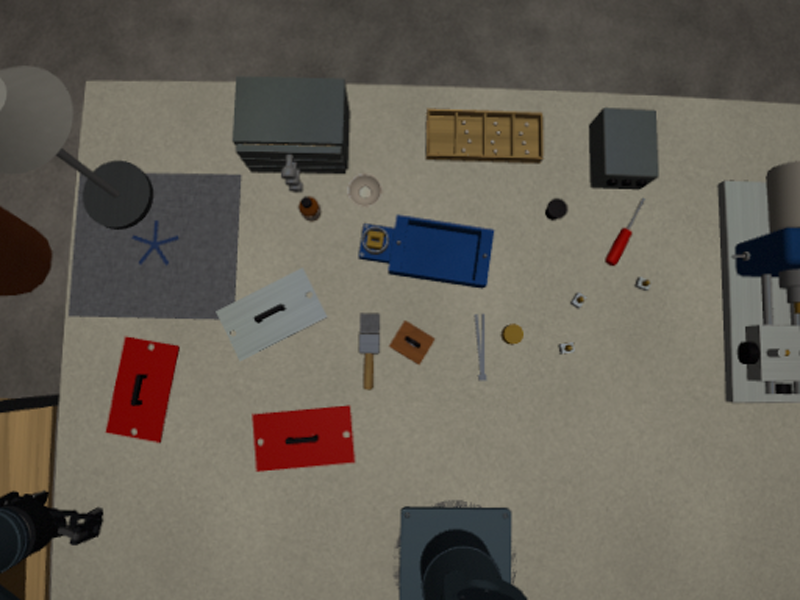

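View pics/scene0.png

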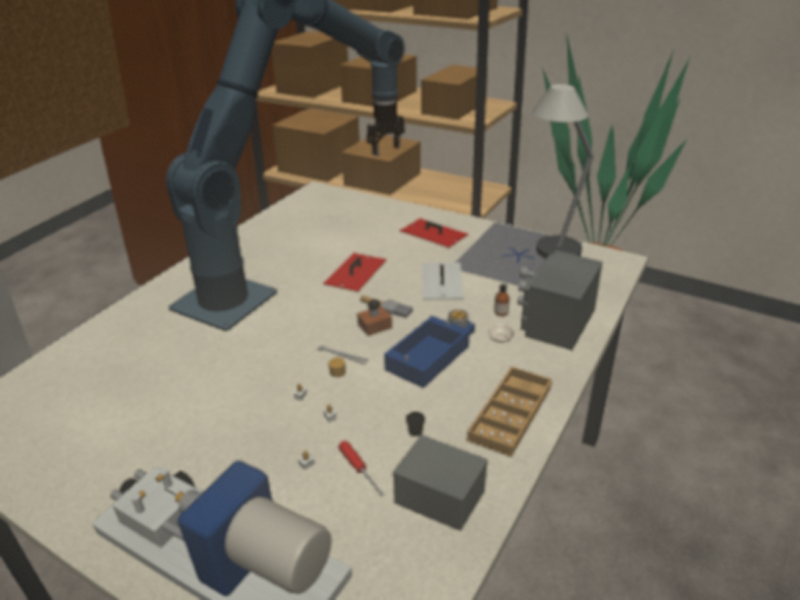

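Top view (800×600 pixels): three jaws at (578,300), (643,283), (566,349). Box (440,250) with its lock at (375,239), stand with key at (412,342). Cover candidates are grey (271,313), red (140,390) and red (303,438), so I choose the grey one. Jaw-like parts on the lathe at (787,352) and the blue star (154,243) are not part of the job.

```bash
cat > h.py <<'E'
from bench import ctrl, cams
import numpy as np, cv2
def cam(name, p=None, R=None):
    c=cams.get_calibration(name); K,D=c["mtx"],c["dist_coeffs"]
    if name=="wrist":
        T=np.eye(4); T[:3,:3]=R; T[:3,3]=p; T=T@c["mount"]
        return K,D,T[:3,:3],T[:3,3]
    Rc=cv2.Rodrigues(c["rvec"])[0]; return K,D,Rc.T,-Rc.T@c["tvec"]
def ray(C,uv,z):
    K,D,R,o=C; u=cv2.undistortPoints(np.array(uv,float).reshape(-1,1,2),K,D)[:,0]
    d=np.c_[u,np.ones(len(u))]@R.T
    return o+d*((z-o[2])/d[:,2])[:,None]
def proj(C,P):
    K,D,R,o=C; return cv2.projectPoints(np.array(P,float).reshape(-1,3),cv2.Rodrigues(R.T)[0],-R.T@o,K,D)[0][:,0]
def wrist(name=None):
    p,R=np.array(ctrl.read_ee_pos()),np.array(ctrl.read_eef_rot())
    im=cams.capture("wrist")[:,:,::-1].copy()
    if name: cv2.imwrite(f"raw_{name}.png",im); np.savez(f"raw_{name}.npz",p=p,R=R)
    return im,cam("wrist",p,R)
def load(name):
    q=np.load(f"raw_{name}.npz"); return cv2.imread(f"raw_{name}.png"),cam("wrist",q["p"],q["R"])
def down(yaw):  # fingers close along world direction yaw (deg), tool down
    a=np.radians(yaw); y=np.array([np.cos(a),np.sin(a),0]); z=np.array([0,0,-1.])
    return np.c_[np.cross(y,z),y,z]
E
python3 - <<'E'
from h import *
C=cam("top")
print("cam",C[3])
P={"j1":(578,300,.018),"j2":(643,283,.018),"j3":(566,349,.018),"cover":(271,313,.03),"keybow":(412,342,.065),"lock":(375,239,.056),"boxA":(397,215,.05),"boxB":(494,228,.05),"boxC":(486,287,.05),"boxD":(390,274,.05),"oil":(309,208,.08),"spool":(512,334,.03),"dish":(365,190,.02),"loupe":(556,209,.04),"driver":(620,245,.02)}
for k,(u,v,z) in P.items(): print(k,ray(C,[(u*.64,v*.64)],z)[0].round(3))
p=ctrl.read_ee_pos();print(p)
# cover
im=cv2.imread("raw_top0.png"); hsv=cv2.cvtColor(im,cv2.COLOR_BGR2HSV)
b=cv2.inRange(hsv,(105,130,40),(125,255,255)); n,l,s,c=cv2.connectedComponentsWithStats(b)
for i in range(1,n):
    if s[i,4]>200:
        print(s[i]); r=cv2.minAreaRect(ray(C,np.argwhere(l==i)[:,::-1],.05)[:,:2].astype(np.float32)); print(r)
E
```

```text
cam [0.39779141 0.13493402 1.1724588 ]
j1 [ 0.519 -0.242  0.018]
j2 [ 0.557 -0.378  0.018]
j3 [ 0.421 -0.217  0.018]
cover [0.48  0.369 0.03 ]
keybow [0.428 0.093 0.065]
lock [0.626 0.168 0.056]
boxA [0.676 0.126 0.05 ]
boxB [ 0.655 -0.065  0.05 ]
boxC [ 0.538 -0.05   0.05 ]
boxD [0.559 0.137 0.05 ]
oil [0.678 0.294 0.08 ]
spool [ 0.448 -0.105  0.03 ]
dish [0.734 0.192 0.02 ]
loupe [ 0.7   -0.193  0.04 ]
driver [ 0.634 -0.331  0.02 ]
[0.15740935 0.63007839 0.23852907]
[ 230  138   86   45 2256]
((0.6119460463523865, 0.06895202398300171), (0.2516963481903076, 0.11171858012676239), 82.47025299072266)
[502 146  10  23 212]
((0.639352560043335, -0.6850440502166748), (0.03158043324947357, 0.07377400249242783), 86.48579406738281)
```

Run:
```python
from h import *
for n,p,y in [("cover",(.48,.369,.27),90),("key",(.53,.12,.28),90),("jaws",(.50,-.27,.28),90)]:
    ctrl.reach(np.array(p),down(y)); ctrl.dwell(.2)
    im,C=wrist(n); print(n,ctrl.read_t(),ctrl.read_ee_pos().round(3) if hasattr(ctrl.read_ee_pos(),'round') else ctrl.read_ee_pos(), np.round(ctrl.read_joint_positions(),1))
a=[cv2.imread(f"raw_{n}.png") for n in("cover","key","jaws")]
cv2.imwrite("pics/tri.png",np.vstack([np.hstack(a[:2]),np.hstack([a[2],a[2]*0])])[:, :][:768,:1024][::1] if 0 else cv2.resize(np.vstack([np.hstack(a[:2]),np.hstack([a[2],a[2]*0])]),(800,600),interpolation=cv2.INTER_AREA))
```

```text
cover 1.8917 [0.479 0.37  0.27 ] [-43.7  24.6   2.4  93.5  -1.2  61.9  49.1]
key 3.1417 [0.53  0.121 0.28 ] [-23.3  17.8   7.  102.3  -2.5  60.1  74.8]
jaws 4.8417 [ 0.5   -0.269  0.28 ] [  9.   20.8  19.   99.3  -7.6  61.2 120.7]
```

View pics/tri.png

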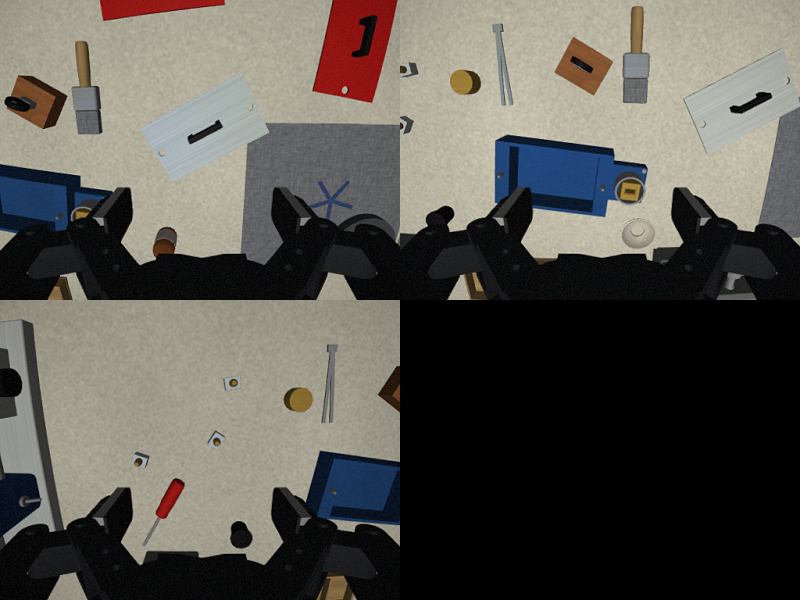

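The wrist views show the grey cover at panel (205,128), the stand with key at (583,65), the box at (555,180) and the lock at (630,190). The three jaws are at (232,383), (216,440) and (141,461). Measuring them next.

```bash
cat >> h.py <<'E'
def comps(mask,amin,amax=1e9):
    n,l,s,c=cv2.connectedComponentsWithStats(mask)
    return [(np.argwhere(l==i)[:,::-1].astype(float),c[i]) for i in range(1,n) if amin<=s[i,4]<=amax]
def rect(C,px,z):
    """min-area rect of the blob's outline at height z -> centre, long side, short side, yaw of the long side"""
    m=np.zeros((384,512),np.uint8); m[px[:,1].astype(int),px[:,0].astype(int)]=1
    ct=max(cv2.findContours(m,cv2.RETR_EXTERNAL,cv2.CHAIN_APPROX_NONE)[0],key=len)[:,0]
    (c,(w,h),a)=cv2.minAreaRect(ray(C,ct,z)[:,:2].astype(np.float32))
    if w<h: w,h,a=h,w,a+90
    return np.array(c),w,h,(a+90)%180-90
def jaws(im,C):
    hsv=cv2.cvtColor(im,cv2.COLOR_BGR2HSV)
    b=cv2.inRange(im,(100,0,0),(255,255,255))&cv2.inRange(hsv,(0,0,0),(180,38,255)) 
    d=im.astype(int); b=((d[:,:,0]-d[:,:,2]>-8)&(d[:,:,2]>110)).astype(np.uint8)*255
    b=cv2.morphologyEx(b,cv2.MORPH_CLOSE,np.ones((9,9)))
    out=[]
    for px,c in comps(b,60,4000):
        r=rect(C,px,.018)
        if .02<r[1]<.045 and .014<r[2]<.036: out.append((r,c))
    return out
E
python3 - <<'E'
from h import *
im,C=load("jaws")
for r,c in jaws(im,C): print(r,c)
print(im[295,295:300],im[200,300])
im,C=load("cover")
d=im.astype(int); b=((d[:,:,0]-d[:,:,2]>-2)&(d[:,:,2]>100)).astype(np.uint8)*255
for px,c in comps(b,3000): print("cover",rect(C,px,.004),c)
k=(im.max(2)<45).astype(np.uint8)*255
for px,c in comps(k,100,1500): print("dark",rect(C,px,.036),rect(C,px,.03),c)
im,C=load("key"); hsv=cv2.cvtColor(im,cv2.COLOR_BGR2HSV)
b=cv2.inRange(hsv,(105,130,30),(125,255,255))
for px,c in comps(b,1000): print("blue",rect(C,px,.05),c)
b=cv2.inRange(hsv,(3,110,40),(14,255,255))
for px,c in comps(b,300): print("wood",rect(C,px,.036),c)
b=cv2.inRange(hsv,(15,110,60),(30,255,255))
for px,c in comps(b,50): print("brass",rect(C,px,.056),c)
k=(im.max(2)<45).astype(np.uint8)*255
for px,c in comps(k,50,1500): print("dark",rect(C,px,.065),c)
E
```

```text
(array([ 0.42589891, -0.21792698]), 0.025358645245432854, 0.019575098529458046, -80.28099632263184) [297.44479495 105.83280757]
(array([ 0.52277726, -0.24293873]), 0.02545861341059208, 0.019610857591032982, -32.039493560791016) [276.625      180.20955882]
(array([ 0.55971718, -0.37889647]), 0.025585878640413284, 0.01959916390478611, 70.77188873291016) [177.68163265 205.9755102 ]
[[ 99 111 114]
 [ 25  27  30]
 [  0   0   0]
 [ 11   9   5]
 [  3  11   9]] [140 154 161]
cover (array([0.49241418, 0.3807486 ]), 0.19426096975803375, 0.13325560092926025, -61.75138854980469) [263.54976555 163.75077413]
dark (array([0.33044291, 0.61738116]), 0.06559926271438599, 0.027289092540740967, -8.676727294921875) (array([0.32908878, 0.62140316]), 0.06666930019855499, 0.02773420698940754, -8.676712036132812) [468.6369509   45.71317829]
dark (array([0.42278796, 0.12705921]), 0.09047941863536835, 0.060010187327861786, 18.431045532226562) (array([0.42294005, 0.12308358]), 0.09195521473884583, 0.06098903343081474, 18.431045532226562) [ 64.01798064 129.29322268]
dark (array([0.44529378, 0.20909534]), 0.07333
[... 1489 characters left out ...]
298, 4.423511505126953) [ 99.58447489 365.55707763]
brass (array([ 0.84564412, -0.14386904]), 0.06868397444486618, 0.025071287527680397, 20.483179092407227) [ 88.2247191  369.53932584]
dark (array([0.43114853, 0.0940868 ]), 0.03282531350851059, 0.008336418308317661, 58.75326156616211) [232.23478261  82.31304348]
dark (array([0.48089144, 0.34744045]), 0.06614277511835098, 0.0166308730840683, -62.45307540893555) [449.94106464 131.45627376]
dark (array([0.54686248, 0.05199985]), 0.18047766387462616, 0.010567552410066128, 82.71587371826172) [203.43380615 185.10756501]
dark (array([0.57790554, 0.16749996]), 0.05125818029046059, 0.0048801894299685955, 82.64397430419922) [293.23255814 209.45736434]
```

```bash
cat >> h.py <<'E'
BOX=np.array([.6083,.0392]); BY=82.5
def bpt(x,y,c=None,by=None):
    a=np.radians(BY if by is None else by); return (BOX if c is None else c)+x*np.array([np.sin(a),-np.cos(a)])+y*np.array([np.cos(a),np.sin(a)])
def best(p,yaw):
    o=[]
    for y in (yaw,yaw+180):
        q=ctrl.ik(np.array(p,float),down(y))
        if q is not None: o.append((abs(q[6]-0),y))
    return min(o)[1]
def go(xy,z,yaw): ctrl.reach(np.array([*xy,z]),down(yaw))
def lin(xy,z,speed=.15): ctrl.move_l(np.array([*xy,z]),speed=speed)
E
cat > pick.py <<'E'
from h import *
import sys
slots=[-48,0,48]; i=int(sys.argv[1])
if i==0: J=jaws(*load("jaws"))
else:
    ctrl.reach(np.array([.5,-.27,.28]),down(90)); ctrl.dwell(.2); J=jaws(*wrist(f"jaws{i}"))
J.sort(key=lambda r:-r[0][0][0]); print(len(J),[(r[0].round(4),round(r[3],1)) for r,c in J])
(c,w,h,a),_=J[0]
y=best([*c,.1],a+90)
ctrl.move_gripper(.06); go(c,.1,y); lin(c,.012); ctrl.move_gripper(0.0)
print("open",ctrl.read_opening(),"F",ctrl.read_grasp_force(),ctrl.read_contact_force())
if ctrl.read_opening()<.015: raise SystemExit("missed")
lin(c,.15,.25)
t=bpt(0,slots[i]/1000); yb=best([*t,.15],BY+90)
go(t,.15,yb); lin(t,.019,.12); print("open",ctrl.read_opening(),ctrl.read_contact_force()); ctrl.move_gripper(.036); lin(t,.15,.25)
print(ctrl.read_t(), np.round(ctrl.read_joint_positions(),0))
E
python3 pick.py 0
```

```text
3 [(array([ 0.5597, -0.3789]), 70.8), (array([ 0.5228, -0.2429]), -32.0), (array([ 0.4259, -0.2179]), -80.3)]
open 0.018304639887093247 F 59.91394579410553 [0.49815604 1.12759553 6.18427729]
open 0.018265450239386798 [ 0.92081436  0.05917052 -0.97164849]
12.0417 [-31.  38.  39. 102. -30.  52.  14.]
```

```bash
python3 pick.py 1 && python3 pick.py 2
python3 - <<'E'
from h import *
ctrl.reach(np.array([.55,.06,.25]),down(90)); ctrl.dwell(.3); im,C=wrist("box1"); cv2.imwrite("pics/box1.png",im)
cv2.imwrite("raw_top1.png",cams.capture("top")[:,:,::-1])
J=jaws(cv2.imread("raw_top1.png"),cam("top")); print(J)
E
```

```text
2 [(array([ 0.5229, -0.2428]), -31.5), (array([ 0.426 , -0.2181]), -80.4)]
open 0.018396372953888577 F 59.1677588224411 [-0.7361947   1.23876924  5.75316977]
open 0.01804282739748063 [-0.6690035   0.27977731 -0.42845473]
22.1417 [-37.  40.  43. 100. -33.  53.  12.]
2 [(array([0.6107, 0.0422]), 82.3), (array([ 0.426, -0.218]), -80.4)]
open 0.018360745501091357 F 61.54700151817309 [-1.00953212  0.16000272  4.70382996]
open 0.018959739494020782 [-0.37900869 -0.04654545  0.07068521]
30.55 [-40.  40.  41.  99. -32.  53.   6.]
[]
```

View pics/box1.png

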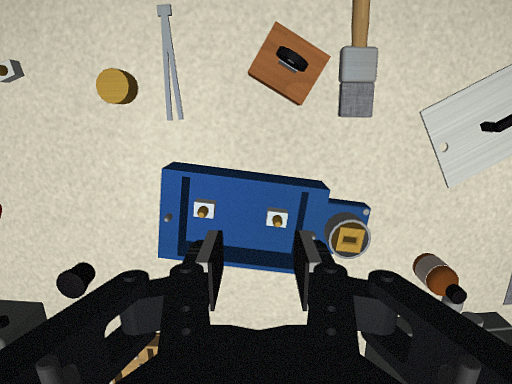

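Two jaws stand in the box, at (203,209) and (277,217). The third is still on the bench at the left edge (8,70): my sort picked a jaw already in the box and moved it again. I'll filter for bench jaws and put this one in the middle slot.

```bash
sed -i 's/^J.sort/J=[j for j in J if j[0][0][1]<-.12]; J.sort/' pick.py; python3 pick.py 1
python3 - <<'E'
from h import *
ctrl.reach(np.array([.50,.06,.22]),down(90)); ctrl.dwell(.3); im,C=wrist("box2"); 
cv2.imwrite("pics/box2.png",cv2.resize(im,(768,576),interpolation=cv2.INTER_CUBIC))
E
```

```text
1 [(array([ 0.4257, -0.2519]), -73.3)]
open 0.018251888746970146 F 58.93910586833954 [-1.52062752  0.95281549  7.73134728]
open 0.018604261804606385 [-0.24980787 -0.22008977  0.26576484]
40.4083 [-39.  41.  45. 101. -35.  54.  14.]
```

View pics/box2.png

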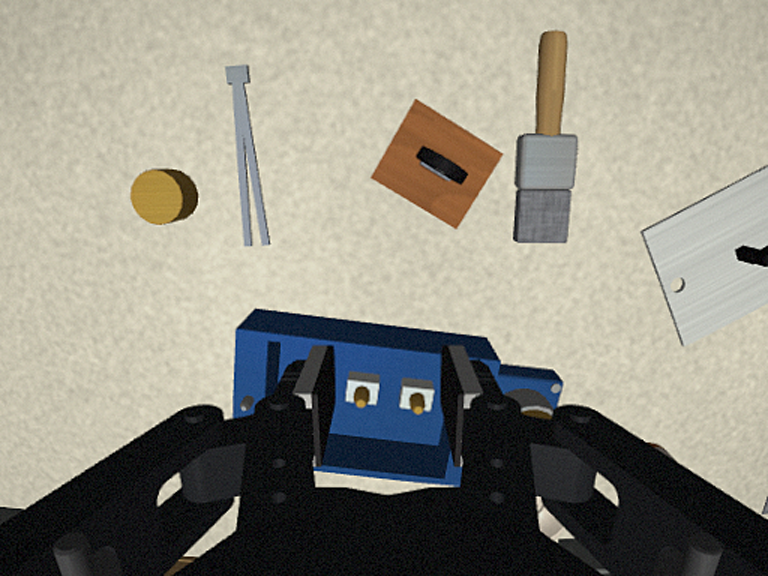

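Run:
```python
from h import *
def view(n,xy,z,yaw):
    go(xy,z,yaw); ctrl.dwell(.4); im,C=wrist(n); return im
ctrl.move_gripper(.085)
a=view("v_lock",(.6254,.169),.25,-7.5)
b=view("v_box",bpt(0,0),.30,82.5)
c=view("v_key",(.4311,.0941),.25,-31)
d=view("v_cov",(.4815,.3746),.26,118.2)
print(ctrl.read_t())
cv2.imwrite("pics/quad.png",cv2.resize(np.vstack([np.hstack([a,b]),np.hstack([c,d])]),(800,600),interpolation=cv2.INTER_AREA))
```

```text
50.7083
```

View pics/quad.png

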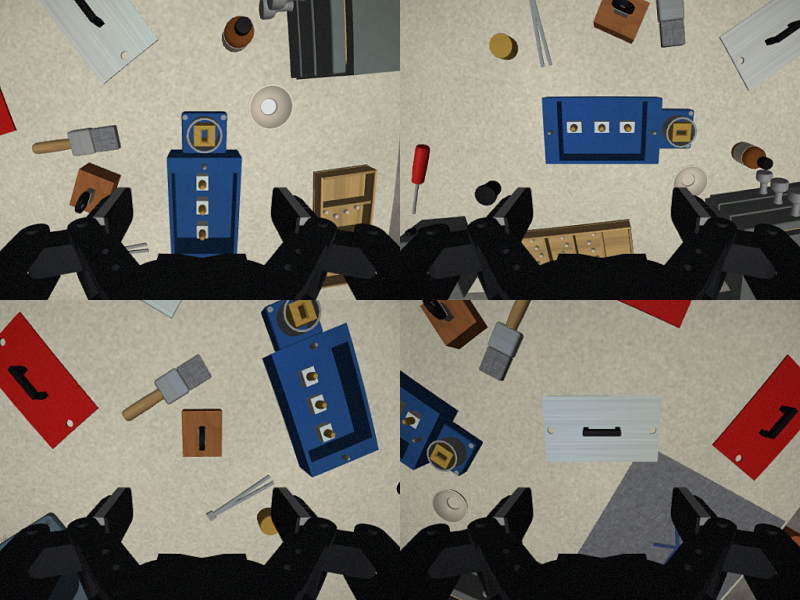

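All three jaws stand in the well, at the v_box panel points (574,127), (601,127) and (627,127). The pins, plug, key bow and cover holes are all clearly visible too, so I'll measure those.

Run:
```python
from h import *
im,C=load("v_cov"); d=im.astype(int); hsv=cv2.cvtColor(im,cv2.COLOR_BGR2HSV)
b=((d[:,:,0]-d[:,:,2]>-2)&(d[:,:,2]>100)).astype(np.uint8)*255
for px,c in comps(b,3000): print("cover",rect(C,px,.004),c)
for u in ((196,165),(324,165)):
    m=np.zeros(b.shape,np.uint8); m[u[1]-9:u[1]+10,u[0]-9:u[0]+10]=255
    for px,c in comps(cv2.bitwise_and(~b,m),20): print("hole",len(px),c,ray(C,[c],.004)[0], rect(C,px,.004)[1:])
k=(im.max(2)<45).astype(np.uint8)*255
for px,c in comps(k,200,900): print("handle",rect(C,px,.036),c)
im,C=load("v_box"); hsv=cv2.cvtColor(im,cv2.COLOR_BGR2HSV); blue=cv2.inRange(hsv,(105,130,20),(125,255,255))
for u in ((189,168),(325,170)):
    m=np.zeros(b.shape,np.uint8); m[u[1]-9:u[1]+10,u[0]-9:u[0]+10]=255
    for px,c in comps(cv2.bitwise_and(~blue,m),8): print("pin",len(px),c,ray(C,[c],.058)[0],rect(C,px,.058)[1:])
for px,c in comps(blue,2000): print("boxblue",rect(C,px,.05))
for n in ("v_lock","v_box"):
    im,C=load(n); hsv=cv2.cvtColor(im,cv2.COLOR_BGR2HSV)
    br=cv2.inRange(hsv,(15,90,90),(32,255,255))
    for px,c in comps(br,100): 
        r=rect(C,px,.056)
        if np.linalg.norm(r[0]-[.6254,.169])<.02:
            print(n,"plug",r,c)
            x0,y0=px.min(0).astype(int);x1,y1=px.max(0).astype(int); 
            g=im[y0:y1+1,x0:x1+1].max(2); dk=np.zeros(b.shape,np.uint8); dk[y0+4:y1-3,x0+4:x1-3]=(hsv[y0+4:y1-3,x0+4:x1-3,2]<110)*255
            for p2,c2 in comps(dk,10): print("  slot",rect(C,p2,.055),c2,len(p2))
    cv2.imwrite(f"pics/c_{n}.png",0*im) if 0 else None
    if n=="v_lock": cv2.imwrite("pics/clock.png",cv2.resize(im[135:215,222:302],None,fx=6,fy=6,interpolation=cv2.INTER_NEAREST))
im,C=load("v_key"); hsv=cv2.cvtColor(im,cv2.COLOR_BGR2HSV)
w=cv2.inRange(hsv,(3,100,40),(16,255,255)); k=(im.max(2)<40).astype(np.uint8)*255
for px,c in comps(w,300): print("wood",rect(C,px,.036),c)
for px,c in comps(k,80,900): print("bow",rect(C,px,.065),rect(C,px,.08),c)
```

```text
cover (array([0.48528555, 0.37745887]), 0.19562314450740814, 0.11775960773229599, -62.2647590637207) [256.66288338 163.63394559]
hole 74 [193.25675676 165.97297297] [0.52322079 0.30113958 0.004     ] (0.01187072042375803, 0.011529644951224327, 71.52208709716797)
hole 46 [332.23913043 165.95652174] [0.43700472 0.46182479 0.004     ] (0.02399810031056404, 0.002664909465238452, 31.71558380126953)
hole 86 [322.51162791 165.60465116] [0.44272803 0.45025943 0.004     ] (0.014715682715177536, 0.011938362382352352, -61.579593658447266)
handle (array([0.43321291, 0.07806052]), 0.05478788539767265, 0.022596290335059166, 89.60259246826172) [48.2591944  12.43257443]
handle (array([0.43696073, 0.1341327 ]), 0.07254248857498169, 0.04652071371674538, 1.014557957649231) [88.58624577 36.46786922]
handle (array([0.33128056, 0.61578226]), 0.06675165146589279, 0.02928989939391613, -9.293716430664062) [486.56571429 156.34285714]
handle (array([0.4808031, 0.3740606]), 0.056698091328144073, 0.012192834168672562, -61.80688285827637) [257.57871397 168.7383592 ]
handle (array([0.62353289, 0.18887012]), 0.0439
[... 1212 characters left out ...]
594) [258.25371511 169.45559986]
bow (array([0.57661414, 0.16763102]), 0.053258705884218216, 0.006294399965554476, 83.71975708007812) (array([0.57138324, 0.16679536]), 0.050753988325595856, 0.005998340900987387, 83.71974182128906) [344.81588448  37.88447653]
bow (array([0.26704812, 0.28354114]), 0.0638837069272995, 0.022935900837183, -83.6389570236206) (array([0.27637595, 0.27725431]), 0.06087928265333176, 0.02185722067952156, -83.63899517059326) [ 32.98408488 105.4602122 ]
bow (array([0.43080908, 0.0924256 ]), 0.03193037956953049, 0.00652181264013052, 59.1463737487793) (array([0.43243533, 0.09512681]), 0.030428724363446236, 0.006215113680809736, 59.1463737487793) [258.11881188 176.29207921]
```

View pics/clock.png

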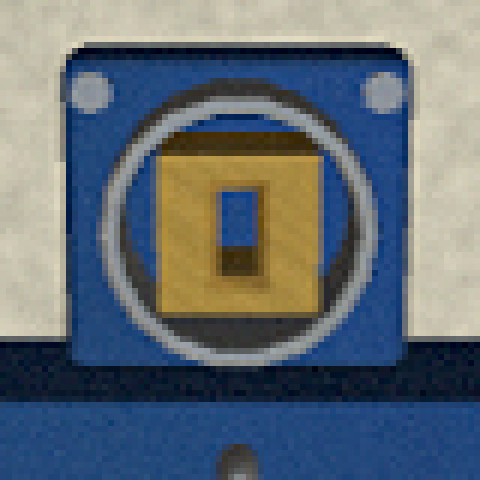

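Run:
```python
from h import *
R=np.array([[np.sin(np.radians(82.5)),-np.cos(np.radians(82.5))],[np.cos(np.radians(82.5)),np.sin(np.radians(82.5))]])
for n in ("v_box","v_lock","box1","v_key"):
    im,C=load(n)
    for px in [p for p,c in comps(cv2.morphologyEx((((im.astype(int)[:,:,0]-im.astype(int)[:,:,2]>-8)&(im[:,:,2]>110)&(im[:,:,1]>110)).astype(np.uint8)*255),cv2.MORPH_CLOSE,np.ones((9,9))),60,2000)]:
        r=rect(C,px,.022)
        if np.linalg.norm(r[0]-BOX)<.08 and r[1]<.04: print(n,r[0].round(4),np.round(r[1:],4),"box frame vs command:",(R@(r[0]-BOX)*1000).round(1))
    print("cam",C[3].round(3))
```

```text
v_box [ 0.6031 -0.0089] [2.6200e-02 1.8100e-02 8.2404e+01] box frame vs command: [  1.1 -48.4]
v_box [0.6096 0.0396] [2.49000e-02 1.81000e-02 8.25122e+01] box frame vs command: [1.2 0.6]
v_box [0.6153 0.0839] [2.62000e-02 1.81000e-02 8.26417e+01] box frame vs command: [ 1.1 45.2]
cam [0.543 0.048 0.434]
v_lock [0.6162 0.0907] [3.99000e-02 1.95000e-02 8.24977e+01] box frame vs command: [ 1.2 52.1]
v_lock [0.6094 0.0383] [2.54000e-02 2.02000e-02 8.24957e+01] box frame vs command: [ 1.2 -0.7]
v_lock [ 0.6032 -0.0093] [2.43000e-02 2.07000e-02 8.29765e+01] box frame vs command: [  1.2 -48.8]
cam [0.635 0.234 0.384]
box1 [ 0.603  -0.0082] [2.56000e-02 1.99000e-02 8.21514e+01] box frame vs command: [  0.9 -47.7]
box1 [0.6151 0.084 ] [2.63000e-02 1.99000e-02 8.25311e+01] box frame vs command: [ 0.9 45.3]
cam [0.485 0.061 0.384]
v_key [0.6143 0.0828] [2.5700e-02 1.9400e-02 8.2904e+01] box frame vs command: [ 0.3 44. ]
v_key [0.6084 0.0384] [2.57000e-02 1.94000e-02 8.20497e+01] box frame vs command: [ 0.2 -0.8]
v_key [ 0.6023 -0.0098] [2.58000e-02 1.94000e-02 8.35205e+01] box frame vs command: [  0.4 -49.4]
cam [0.465 0.15  0.384]
```

```bash
cat >> h.py <<'E'
def descend(xy,z0,z1,step=.002,fmax=8,f0=0):
    z=z0
    while z>z1+1e-6:
        z=max(z-step,z1); lin(xy,z,.04)
        f=np.array(ctrl.read_contact_force())
        if f[2]-f0>fmax: break
    return z,f
E
python3 - <<'E'
from h import *
c=np.array([.4821,.3741]); ctrl.move_gripper(.05)
go(c,.12,28.3); lin(c,.021); ctrl.move_gripper(0.0)
print("open",ctrl.read_opening(),ctrl.read_grasp_force()); lin(c,.2,.2)
f0=ctrl.read_contact_force(); print("f0",f0,ctrl.read_opening())
t=np.array([.611,.0383]); go(t,.2,-7.5); lin(t,.095,.15); ctrl.dwell(.3)
f0=np.array(ctrl.read_contact_force()); print("f0",f0)
z,f=descend(t,.095,.0712,f0=f0[2]); print("z",z,f,ctrl.read_ee_pos(),ctrl.read_t())
im,C=wrist("cv1"); cv2.imwrite("pics/cv1.png",im)
E
```

```text
open 0.008608748894641112 59.44862902164459
f0 [-0.03809379 -0.35395717 -2.47781645] 0.008808581664550865
f0 [-0.06583146 -0.55472192 -2.40427547]
z 0.0712 [-2.02211336  0.92255121  5.04045649] [0.61129702 0.03829043 0.07194368] 60.1333
```

View pics/cv1.png

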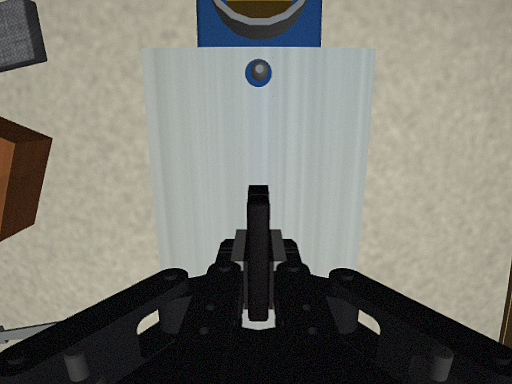

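The pin at (258,70) stands through the hole and the plate is pressing lightly on the rim. I'll release it and check how it sits.

Run:
```python
from h import *
t=np.array([.611,.0383]); ctrl.move_gripper(.04); lin(t,.2,.2)
go(bpt(0,0),.30,82.5); ctrl.dwell(.4); im,C=wrist("cv2"); cv2.imwrite("pics/cv2.png",cv2.resize(im[90:260,130:420],None,fx=2.5,fy=2.5,interpolation=cv2.INTER_CUBIC))
d=im.astype(int); b=((d[:,:,0]-d[:,:,2]>-2)&(d[:,:,2]>100)).astype(np.uint8)*255
for px,c in comps(b,3000): print("cover",rect(C,px,.054),c)
# wide box plug repeat + key view
hsv=cv2.cvtColor(im,cv2.COLOR_BGR2HSV); print(ctrl.read_t())
im,C=load("v_lock"); print("slot",ray(C,[(261.5,173.2)],.056))
```

```text
cover (array([0.61131543, 0.03945218]), 0.19357198476791382, 0.1117468997836113, 82.50337982177734) [257.50987505 166.26569931]
63.025
slot [[0.63023551 0.16923787 0.056     ]]
```

View pics/cv2.png

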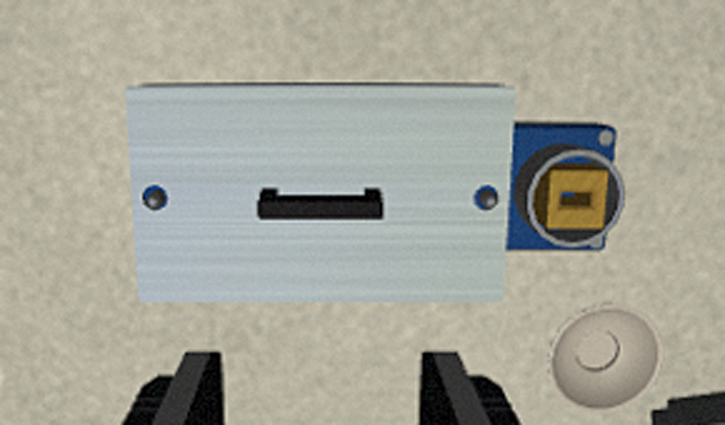

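The cover lies flat on the rim with both pins through its holes, at (155,198) and (486,198), and measures 194×112 mm at rim height. Next I'll grasp the key and look at it above the lock.

Run:
```python
from h import *
k=np.array([.4303,.0933]); ctrl.move_gripper(.04)
go(k,.14,-30.8); lin(k,.063,.12); ctrl.move_gripper(0.0)
print("open",ctrl.read_opening(),ctrl.read_grasp_force(),ctrl.read_ee_pos(),ctrl.read_contact_force())
lin(k,.2,.12); print(ctrl.read_opening(),ctrl.read_contact_force())
t=np.array([.6290,.1688]); go(t,.2,-7.5); lin(t,.114,.15); ctrl.dwell(.4)
im,C=wrist("lk1"); print(ctrl.read_t(),ctrl.read_ee_pos())
cv2.imwrite("pics/lk1.png",cv2.resize(im[110:290,160:360],None,fx=3.3,fy=3.3,interpolation=cv2.INTER_CUBIC))
```

```text
open 0.00712384235125746 59.8071026802063 [0.43070631 0.09356573 0.06362321] [-0.53386985  0.42112913  5.68398261]
0.006950201520308997 [0.18458715 0.88671381 0.16629149]
69.3667 [0.62908553 0.16884052 0.11423813]
```

View pics/lk1.png

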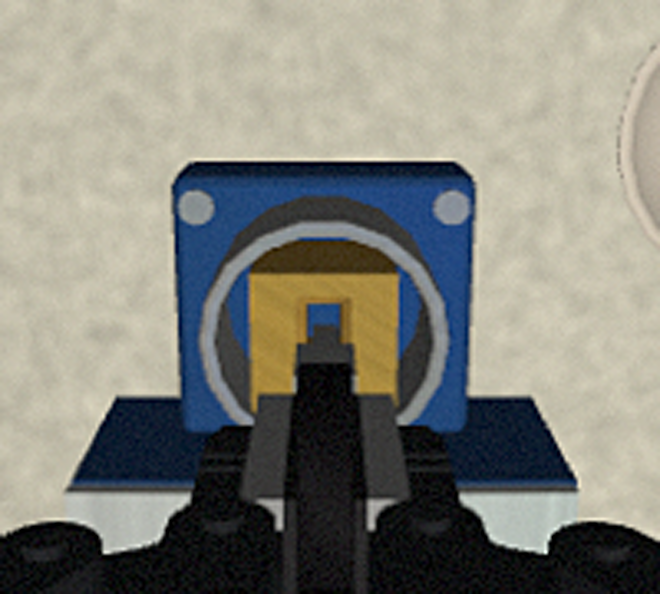

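The blade is at crop (326,325) above the plug (249–398 wide, slot centred at 324). The slot's far edge is at row 306. I'll work out the offset between blade and slot.

Run:
```python
from h import *
im,C=load("lk1")
a=np.radians(82.5);X=np.array([np.sin(a),-np.cos(a)]);Y=np.array([np.cos(a),np.sin(a)])
f=lambda u,v,z:ray(C,[(u/3.3+160-.35,v/3.3+110-.35)],z)[0,:2]
g=lambda p:((p-[.629,.1688])@np.c_[X,Y]*1000).round(2)
print("blade far edge ->center", g(f(326,325,.063)-.007*Y))
print("slot inner top", g(f(324,306,.055)-.0082*Y), "chamfer", g(f(324,299,.056)-.009*Y))
print("plug top edge", g(f(323.5,272.5,.056)-.015*Y))
# brightness profiles for refinement
g2=cv2.cvtColor(im,cv2.COLOR_BGR2GRAY)
print(g2[186:216,258].tolist(), g2[186:216,256].tolist()); print(g2[208:216,236:284].tolist()[::3]); print(g2[203:206,236:284].tolist())
```

```text
blade far edge ->center [0.79 0.87]
slot inner top [0.39 1.14] chamfer [0.39 2.11]
plug top edge [0.3  1.62]
[48, 44, 54, 54, 50, 46, 60, 125, 144, 133, 134, 134, 141, 139, 122, 119, 64, 63, 66, 68, 68, 70, 58, 49, 50, 51, 50, 55, 51, 50] [52, 52, 48, 49, 52, 49, 67, 130, 138, 136, 137, 137, 142, 138, 122, 123, 73, 63, 63, 72, 67, 68, 54, 51, 48, 51, 51, 54, 52, 55]
[[127, 135, 133, 134, 134, 137, 143, 138, 142, 139, 141, 142, 145, 133, 122, 123, 106, 63, 63, 56, 54, 61, 58, 61, 51, 60, 59, 71, 103, 100, 118, 136, 138, 134, 140, 145, 139, 137, 135, 133, 134, 128, 138, 145, 124, 55, 66, 71], [129, 135, 132, 132, 137, 129, 130, 135, 136, 136, 141, 141, 142, 138, 123, 132, 108, 62, 66, 52, 51, 51, 51, 54, 50, 50, 43, 72, 105, 100, 117, 141, 135, 137, 135, 133, 139, 135, 137, 139, 140, 140, 144, 134, 99, 57, 64, 69], [129, 139, 138, 134, 135, 129, 133, 128, 135, 130, 135, 133, 134, 117, 50, 57, 65, 50, 56, 49, 52, 50, 51, 54, 46, 53, 48, 53, 66, 54, 65, 114, 145, 139, 139, 137, 140, 134, 132, 132, 135, 137, 145, 132, 106, 61, 66, 64]]
[[145, 140, 139, 146, 140, 143, 138, 135, 131, 133, 134, 133, 130, 124, 119, 127, 109, 57, 66, 63, 63, 65, 63, 62, 66, 63, 59, 72, 102, 102, 115, 140, 133, 131, 138, 136, 138, 138, 138, 136, 134, 140, 138, 145, 122, 55, 68, 63], [144, 141, 139, 138, 141, 138, 142, 140, 142, 134, 136, 136, 132, 130, 111, 123, 103, 56, 66, 65, 63, 72, 66, 67, 65, 70, 62, 73, 100, 103, 120, 146, 134, 131, 133, 135, 134, 140, 138, 138, 136, 136, 139, 145, 127, 56, 66, 63], [144, 141, 144, 139, 140, 139, 140, 142, 144, 137, 139, 136, 136, 124, 115, 122, 105, 63, 61, 64, 72, 66, 68, 66, 67, 64, 55, 69, 103, 96, 126, 143, 142, 140, 136, 138, 130, 136, 136, 142, 137, 135, 136, 144, 127, 57, 65, 66]]
```

Run:
```python
from h import *
t=bpt(-.0004,.0005,c=np.array([.6290,.1688])); lin(t,.113,.05); ctrl.dwell(.3); f0=np.array(ctrl.read_contact_force()); print(f0)
z=.113
while z>.0826:
    z-=.0015; lin(t,z,.05); f=np.array(ctrl.read_contact_force())-f0
    if abs(f).max()>1.5: print(round(z,4),f.round(1))
    if f[2]>8 : break
print(z,ctrl.read_ee_pos(),ctrl.read_t(),ctrl.read_wrist_torque(),ctrl.read_opening())
```

```text
[-0.1534577  -0.45264243 -0.53524596]
0.1025 [-0.1  1.5  0.1]
0.083 [-2.6 -0.1  6.2]
0.0815 [-5.3  0.1 16.2]
0.08149999999999998 [0.6291318  0.16934886 0.08352697] 75.1667 [-0.11539312  1.30907981 -0.01440667] 0.0066982665897151765
```

The key went fully in, with the neck contacting at exactly the expected depth (TCP 0.083). Now the turn.

Run:
```python
from h import *
t=bpt(-.0004,.0005,c=np.array([.6290,.1688])); yaw0=-7.5
t3=np.array([*t,.083]); 
def rot(d):
    ctrl.move_l(t3,rot=down(yaw0+d),speed=.02) 
def st(d):
    R=np.array(ctrl.read_eef_rot()); print(d,round(np.degrees(np.arctan2(R[1,1],R[0,1]))-yaw0,1),np.round(ctrl.read_wrist_torque(),2),np.round(ctrl.read_contact_force(),1),round(ctrl.read_t(),1))
lin(t,.083,.05); st(0); T0=ctrl.read_t()
rot(-6); st(-6)
print(ctrl.read_t()-T0)
if ctrl.read_t()-T0<3:
    for d in (-20,-35,-50,-62,-70,-74,-77,-79,-81,-83,-85,-87): 
        rot(d); st(d)
        if abs(ctrl.read_wrist_torque()[2])>.6: break
```

```text
0 0.0 [-0.01  0.3  -0.01] [-0.9  0.4  7.8] 75.4
-6 -6.0 [-0.04  0.22 -0.  ] [-1.8  0.1  6.1] 75.7
0.2582999999999913
-20 -20.0 [ 0.08  0.35 -0.  ] [-1.4 -0.5  7.5] 76.1
-35 -35.0 [ 0.04  0.3  -0.03] [-1.   0.5  6.3] 76.5
-50 -50.0 [ 0.07  0.2  -0.03] [-0.7  0.7  6.7] 76.9
-62 -62.0 [ 0.01  0.14 -0.03] [-1.2  0.4  5.7] 77.2
-70 -70.0 [ 0.06  0.16 -0.05] [-0.6 -0.1  6.3] 77.5
-74 -74.0 [ 0.01  0.04 -0.01] [-0.6  0.4  6.2] 77.8
-77 -77.0 [ 0.02  0.1  -0.02] [-1.2  0.1  6.5] 78.0
-79 -79.0 [-0.05  0.1   0.01] [-0.3  0.2  6.2] 78.3
-81 -81.0 [-0.05  0.08  0.04] [0.5 0.6 6. ] 78.5
-83 -83.0 [-0.04  0.06  0.21] [-0.8 -0.9  5.8] 78.8
-85 -85.0 [-0.14  0.01  0.36] [-0.1 -0.4  6.1] 79.0
-87 -86.9 [-0.15  0.    0.52] [0.4 0.1 5.5] 79.3
```

Run:
```python
from h import *
t=bpt(-.0004,.0005,c=np.array([.6290,.1688])); yaw0=-7.5
t3=np.array([*t,.083]); 
def rot(d): ctrl.move_l(t3,rot=down(yaw0+d),speed=.02) 
def st(d): print(d,np.round(ctrl.read_wrist_torque(),2),np.round(ctrl.read_contact_force(),1),round(ctrl.read_t(),1))
for d in (-70,-50,-30,-15,0,6,9,10,11,12,13,14):
    rot(d); st(d)
    if d>8 and abs(ctrl.read_wrist_torque()[2])>.2: break
```

```text
-70 [-0.09 -0.2   0.02] [ 0.9 -0.6  6.7] 79.7
-50 [ 0.   -0.06  0.07] [0.4 0.5 6.7] 80.2
-30 [0.05 0.04 0.06] [-0.1  0.1  7.3] 80.7
-15 [0.09 0.14 0.02] [-0.7  0.1  8.2] 81.1
0 [0.1  0.19 0.07] [-1.3 -0.2  8.5] 81.5
6 [0.11 0.3  0.03] [-1.4 -0.3  8.8] 81.8
9 [ 0.13  0.32 -0.02] [-1.   1.1  9. ] 82.1
10 [ 0.01  0.28 -0.02] [-1.8  0.7  9.7] 82.3
11 [ 0.1   0.31 -0.04] [-1.4  1.1  8. ] 82.6
12 [ 0.    0.39 -0.03] [-1.9 -0.9  8.8] 82.8
13 [ 0.1   0.34 -0.15] [-1.5  1.5  9.4] 83.1
14 [ 0.07  0.33 -0.17] [-1.1  0.8  9.6] 83.3
```

The lock reached its stop and came back home, with torque rising at both ends. Now withdraw the key and return it to the stand.

Run:
```python
from h import *
t=bpt(-.0004,.0005,c=np.array([.6290,.1688])); 
ctrl.move_l(np.array([*t,.083]),rot=down(-7.5),speed=.02); lin(t,.2,.06); print("out",ctrl.read_opening(),np.round(ctrl.read_contact_force(),2),ctrl.read_t())
s=np.array([.4305,.0935]); go(s,.2,-30.8); lin(s,.094,.15); ctrl.dwell(.4)
im,C=wrist("st1"); cv2.imwrite("pics/st1.png",cv2.resize(im[110:290,160:360],None,fx=3.3,fy=3.3,interpolation=cv2.INTER_CUBIC))
f0=np.array(ctrl.read_contact_force()); z=.094
while z>.0625:
    z-=.0015; lin(s,z,.05); f=np.array(ctrl.read_contact_force())-f0
    if abs(f).max()>1.5: print(round(z,4),f.round(1))
    if f[2]>5 : break
print(z,ctrl.read_ee_pos(),ctrl.read_t(),ctrl.read_wrist_torque(),ctrl.read_opening())
```

```text
out 0.00670000460160751 [ 0.13  0.2  -0.04] 85.8
0.0805 [ 1.6 -0.8  1. ]
0.0625 [-4.1 -1.1 21.5]
0.06249999999999997 [0.43071041 0.093482   0.06346877] 93.2167 [-0.11498382  1.05038145 -0.00675097] 0.006868419743705833
```

View pics/st1.png

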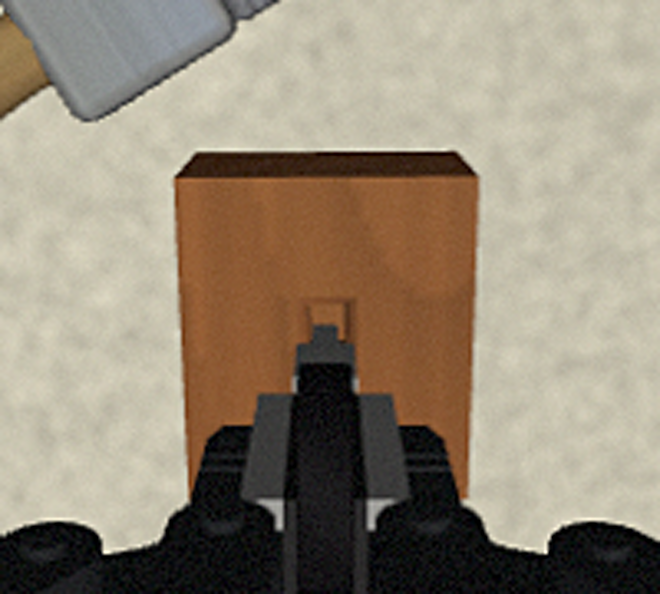

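The blade (326,330) was aligned over the stand's slot (328,320), and the key is now seated with wood contact at the expected height. Next: release, retreat, and check the lock and the bench.

Run:
```python
from h import *
s=np.array([.4305,.0935]); lin(s,.0635,.05); ctrl.move_gripper(.03); lin(s,.2,.15); 
go((.6254,.169),.25,-7.5); ctrl.dwell(.4); im,C=wrist("f_lock")
hsv=cv2.cvtColor(im,cv2.COLOR_BGR2HSV)
for px,c in comps(cv2.inRange(hsv,(15,90,90),(32,255,255)),100):
    r=rect(C,px,.056)
    if np.linalg.norm(r[0]-[.6297,.168])<.01: print("plug",r)
go((.4311,.0941),.25,-31); ctrl.dwell(.4); im2,C=wrist("f_key")
k=(im2.max(2)<40).astype(np.uint8)*255
for px,c in comps(k,80,900):
    r=rect(C,px,.065)
    if np.linalg.norm(r[0]-[.4308,.0924])<.02: print("bow",r,c)
go((.15,.62),.25,76); ctrl.dwell(.3); top=cams.capture("top")[:,:,::-1]
J=jaws(top,cam("top")); print(J,ctrl.read_t())
cv2.imwrite("pics/fin.png",cv2.resize(np.vstack([np.hstack([im[100:292,130:386],im2[100:292,130:386]]),top]),(683,768))[:]) if 0 else cv2.imwrite("pics/fin.png",np.vstack([np.hstack([im[120:270,130:386],im2[120:270,130:386]]),top[:384]]))
```

```text
plug (array([0.62934911, 0.16988152]), 0.030206186696887016, 0.029315637424588203, -7.4798431396484375)
bow (array([0.4308697 , 0.09411627]), 0.03304937109351158, 0.007464775815606117, 58.99812316894531) [257.48148148 176.78306878]
[] 99.975
```

View pics/fin.png

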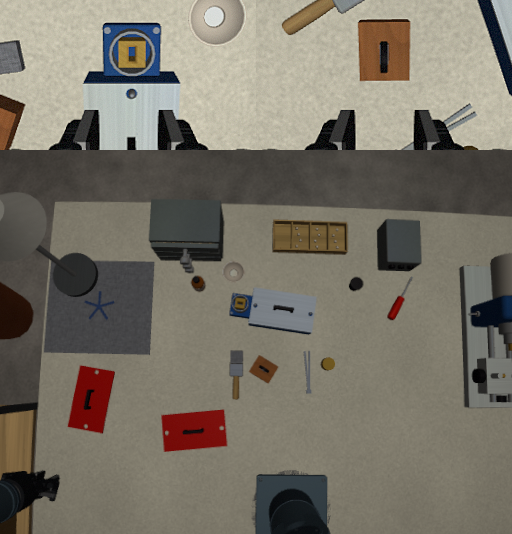

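The cover is on the box (282,310), the plug is home at −7.48° (it was −7.49° before), and the key stands in its slot at (383,57). No jaws remain on the bench and the bystanders haven't moved.

```bash
python3 -c "
from bench import ctrl
print(ctrl.hand_in())"
```

```text
the job is handed in; nothing more can be done
None
```

I handed the job in at about 100 s: the three jaws on the bench are in the box, the cover is seated over both pins, the lock was turned to its stop and back home, and the key is fully home in its stand.

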